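# Roll a roller blank into the carving cradle and lock it

### The job

Load the terracotta roller blank into the wooden carving cradle with your fingertips only; do not grip it or lift it off the bench. Push it by its side so that it rolls along the bench, over the low lead-in rail and into the V, then push it endways along the V until it butts against the end board, while the turn-button is still swung open. Last, swing the dark turn-button fully across behind the blank's free end, leave the tools and pots standing about where they are, and move clear.

Things in the scene. Friction and masses are not known exactly. Their poses are not given: they have to be found in the camera images.
- roller: Solid fired-terracotta roller blank: smooth cylinder, 52 mm diameter, 90 mm long, about 0.32 kg, pencil lines round it, 13 mm bore in each end. Origin at its centre; its x axis is its axis. Starts lying on the bench to the left of the cradle, within 15 degrees of parallel to the V. Friction is about 0.35, so it rolls when pushed at mid-height, and it soon stops when let go.
- cradle: Wooden V-cradle fixed to the bench, 150 mm long (x) by 124 mm wide (y from -64 to 60 mm). Origin on the bench below the V's line, mid-length; x runs along the V away from the robot, y to the lead-in side (robot's left). End board at the -x end, 52 mm high, y from -64 to 34 mm, inner face at x = -63 mm. The V runs from there to x = 75 mm, where it is open.
- cradle_crest (a point): Crest of the low lead-in rail, mid-length: y = 18 to 19.5 mm in the cradle's frame, 11.3 mm above the bench. Outside it a 15 degree ramp goes down to the bench at y = 60 mm; inside it a 30 degree flank goes down into the V. The other flank, of the back rail, rises at 45 degrees to 39.5 mm above the bench at y = -45 mm; the rail's flat top goes on to y = -64 mm.
- cradle_seat (a point): Where the roller's centre lies when it is seated in the V with its end against the end board: x = -18 mm, y = 0, 31 mm above the bench, in the cradle's frame. Axes as the cradle's.
- turn_button (a joint): Angle (rad) of the dark wooden turn-button, a bar pivoted on top of the back rail: 0 = along the cradle's x (open), growing as its tip swings towards the cradle's y; 1.57 = straight across the V against its brass pin, 3 mm behind the free end of a roller that is home. Starts at -0.5 to 0.3 and stays where it is left; about 0.6 N at the tip moves it.
- button_pivot (a point): Axis of the turn-button's vertical screw, on the back rail's flat top: x = 38 mm, y = -53 mm in the cradle's frame, 39.5 mm above the bench. The button is 16 mm wide, occupies 40.5 to 55.5 mm above the bench, and reaches 62 mm from this axis.
- button_tip (a point): On the turn-button's centre line, 54 mm from its screw and 48 mm above the bench, near the rounded tip.
- slip_jar: Open cream plastic pot, 59 mm wide and 84 mm tall, on the bench to the right of the cradle; to be left alone. Origin at the centre of its underside.
- loop_tool: Loop tool with a dark red handle, 151 mm long, 8 mm thick, lying on the bench to the left of the roller; to be left alone. Origin at its middle on the bench; long side along its y.
- glaze_pot: Round glaze pot with white lid and mustard label, 60 mm wide and 69 mm tall, on the bench far left; to be left alone. Origin at the centre of its underside.

How it is judged:
On the way, in this order (a step that is already met when the one before it is completed fails the run):
1. the roller blank rolls along the bench on its side (angular speed of roller above 0.3 rad/s and height (world z) of roller below 0.032 m and y of roller in the frame of cradle above 0.04 m), for 0.2 s.
2. it lies seated in the V, butted against the end board, with the turn-button still open (x of roller in the frame of cradle_seat between -0.004 and 0.004 m and y of roller in the frame of cradle_seat between -0.004 and 0.004 m and z of roller in the frame of cradle_seat below 0.003 m and angle between the x axis of roller and the x axis of cradle, either way round below 0.06 rad and value of joint turn_button below 0.8 rad), for 0.2 s.
At the end, for the whole second after the job is handed in: The roller blank lies at rest in the V, against both flanks (within 4 mm sideways and 3 mm in height, its axis within 3 degrees of the V's), its end within 4 mm of the end board, and the turn-button is swung across to within 10 degrees of its pin (x of roller in the frame of cradle_seat between -0.004 and 0.004 m and y of roller in the frame of cradle_seat between -0.004 and 0.004 m and z of roller in the frame of cradle_seat below 0.003 m and angle between the x axis of roller and the x axis of cradle, either way round below 0.06 rad and linear speed of roller below 0.01 m/s and value of joint turn_button above 1.4 rad); the robot touches nothing.
It fails at once if the roller blank is lifted: more than 8 mm clear of the bench before it reaches the cradle, or more than 8 mm above the lead-in rail's crest (height (world z) of roller above 0.046 m or (height (world z) of roller above 0.034 m and y of roller in the frame of cradle above 0.085 m)).
It fails at once if the roller blank is stood on end or tipped (angle between roller's own x axis and vertical below 1.17 rad or angle between roller's own x axis and vertical above 1.97 rad).
It fails at once if the slip pot, the loop tool or the glaze pot is shifted by more than 2 cm (distance of any of slip_jar, loop_tool, glaze_pot from where it was at the start of the episode above 0.02 m).
It also fails if it takes over 64 s, if anything falls off the work surface, if the arm or the gripper's body presses on something with over 40 N, if the wrist force passes 120 N, or if a joint passes its speed limit or range.

### The arm

A 6-joint arm with a two-finger parallel gripper is mounted at the origin on a cart in front of the work surface, level with it; the furniture and walls round the work are solid. World frame = base frame: x ahead of the robot, y to its left, z up, the work surface at z = 0. Lengths are in m, angles in rad, forces in N, time in s.
With the tool pointing down it reaches from about 0.35 to 0.975 m from the base axis. Payload 4.9 kg.
Tool frame: the origin (TCP) lies midway between the tips of the shut fingers; the grasp point (between the pads) lies 19 mm behind it; z points along the fingers, y is the line along which they close (so a half turn about z gives the same grasp; the last joint's range is limited). The gripper opens to 85 mm and grips with 20 to 120 N. Pads are 22 mm wide; open, the fingers measure 114 mm over their backs; the gripper's body (76 mm by 85 mm) begins 54 mm behind the grasp point. The pads swing forward as they close: fully open they stand 13 mm farther back than shut.
Start: joints at [-1.327, 0.053, 1.613, -0, 1.476, -0.119], TCP at [0.222, -0.584, 0.231] pointing down, gripper open.
Joint ranges: [-3.01, 3.01], [-1.01, 2.22], [0.06, 2.58], [-1.02, 4.17], [0.09, 2.62], [-3.14, 3.14]. Speed limits (rad/s): [2.57, 2.57, 3.14, 3.14, 3.14, 3.14].

### API

Orientations are given as a rotation vector (axis times angle).
In Python, from station import ctrl gives the robot as it stands. The module is installed in compiled form; this text tells all that it offers.
- The arm moves only by the shell command python3 -m handwheel 'ROWS' [OPENING] [FORCE]. ROWS is JSON, a list of rows, each a list of 2 entries, a list of its own where there are three numbers: the shift along the tool's x, y, z in cm, then the turn, a rotation vector about the tool's x, y, z in rad. In form: [[[tx, ty, tz], [ax, ay, az]], ...]. A call has 1 to 5 rows; each row is the pose to reach, as a shift and turn from the pose commanded when the call began, along the tool's axes at that moment; what a row does not reach only later rows make up. A row lasts 1/8 s, in which the tool goes at most 62.5 mm and 10.7 degrees, less where a joint would pass 70% of its speed; a pose out of reach is approached as far as the arm can. A call with a gripper value outside its range is refused whole. OPENING is the gripper's target within -1 to 1 (shut at 1, half-way at 0, fully open at -1), set as the call begins (- or left out, the last holds). The fingers move at their own pace and stop on an object; FORCE is the grip in N (left out, the last holds). Time passes only in rows, so rows that repeat a pose let the fingers close. It gives the time, the measured TCP pose, the force, the opening and the grip force at its end, in the units of the state.
- ctrl.get_obs(): the state, without advancing time (a new reading comes with each control period).
- ctrl.get_image(name): name is "side" or "top"; returns the picture (420x560x3 uint8, blue, green, red); there is no depth.
- ctrl.calibration(name): a dict with "fx", "fy", "cx", "cy" (pixels), "R" (3x3) and "t" (3): a world point X has camera coordinates R X + t. Camera axes: x right, y down, z forward; pixel columns grow to the right and rows downward; lengths in m; the calibration is good to about 2 mm. A picture is of the moment at which its call begins. calibration takes no time and is no camera call.
- ctrl.finish_job(): hands the job in; it is judged then, once.
Trained networks look in the newest picture that a camera, given by its name, has taken for a name from the list of things; names that differ only in an ending like _2 or _b are one class to them, and where a whole thing is asked for, a point or a joint stands for the part that bears it (a point fixed in the world has none). Each returns a list of dicts, best first, with "score" (0 to 1); they miss things now and then, are a little off and sometimes report something else, mostly with a low value. They report only what shows in the picture. A call takes as long as a camera call.
- ctrl.look_for(camera, query): "position" ([column, row] in pixels, amid what is visible of it).
- ctrl.landmark_of(camera, query): "position" ([column, row] in pixels: a listed point, or the origin of a listed thing).
The state is a dict: "t": time; "q": joint angles; "dq": joint speeds; "effort": joint torques, N m; "tool_pos": TCP position; "tool_rot": TCP orientation; "contact_force": force on the tool from outside, world axes, zero at the start; "wrist_torque": the same for the moment, N m; "opening": finger opening in m; "grip_force": force on a finger pad.
Only numpy, scipy, OpenCV 4.12 (cv2) and the standard library are available. Lean on these libraries where they do the work, as an engineer would, in place of code of your own. Each camera call takes 0.05 s, during which the arm holds its last target. There are 200 camera calls.

## Working session

There is one attempt and no reset: what is moved stays moved. The work goes in short steps, Python scripts to look and compute and a shell command to move; the robot and the scene stay as the last step left them, time stands still between calls to the robot, and variables do not carry over. Pictures are saved under pics/ and viewed, at most 12 in all, crops included, and the job is handed in when it is done.

```bash
mkdir -p pics
cat > h.py <<'E'
import numpy as np, cv2
from station import ctrl
from scipy.spatial.transform import Rotation as R
def ray(cam,uv,z):
    c=ctrl.calibration(cam);Rm=np.array(c["R"]);t=np.array(c["t"]).ravel()
    d=Rm.T@np.array([(uv[0]-c["cx"])/c["fx"],(uv[1]-c["cy"])/c["fy"],1]);o=-Rm.T@t
    return o+d*(z-o[2])/d[2]
def proj(cam,X):
    c=ctrl.calibration(cam);p=np.array(c["R"])@np.array(X)+np.array(c["t"]).ravel()
    return np.array([c["fx"]*p[0]/p[2]+c["cx"],c["fy"]*p[1]/p[2]+c["cy"]])
E
python3 - <<'E'
from h import *
for n in("top","side"):
    cv2.imwrite(f"pics/{n}0.png",ctrl.get_image(n))
    c=ctrl.calibration(n);print(n,-np.array(c["R"]).T@np.array(c["t"]).ravel(),c["fx"])
H=dict(roller=.026,cradle=0,cradle_crest=.0113,cradle_seat=.031,button_pivot=.0395,button_tip=.048,slip_jar=0,loop_tool=0,glaze_pot=0)
for k,z in H.items():
  for n in("top","side"):
    print(k,n,[(np.round(d["score"],2),np.round(d["position"]),np.round(ray(n,d["position"],z),3)[:2]) for d in ctrl.landmark_of(n,k)[:2]])
o=ctrl.get_obs();print(o["t"],o["tool_pos"],o["tool_rot"],R.from_rotvec(o["tool_rot"]).as_matrix().round(3),o["opening"])
E
```

```text
top [ 0.33381292 -0.03105131  1.07991176] 386.1911802099672
side [-0.13970669  0.52568117  0.68546545] 387.03416608306225
roller top [(np.float64(0.63), array([240., 218.]), array([0.461, 0.076]))]
roller side [(np.float64(0.77), array([250., 248.]), array([0.456, 0.079])), (np.float64(0.63), array([328., 216.]), array([ 0.416, -0.174]))]
cradle top [(np.float64(0.96), array([342., 226.]), array([ 0.447, -0.21 ]))]
cradle side [(np.float64(0.89), array([328., 212.]), array([ 0.451, -0.216])), (np.float64(0.3), array([196., 297.]), array([0.43, 0.26]))]
cradle_crest top [(np.float64(0.86), array([335., 225.]), array([ 0.447, -0.187]))]
cradle_crest side [(np.float64(0.89), array([326., 215.]), array([ 0.435, -0.186]))]
cradle_seat top [(np.float64(0.55), array([339., 233.]), array([ 0.424, -0.196]))]
cradle_seat side []
button_pivot top [(np.float64(0.94), array([359., 210.]), array([ 0.485, -0.249]))]
button_pivot side [(np.float64(0.87), array([330., 194.]), array([ 0.472, -0.244]))]
button_tip top [(np.float64(0.55), array([365., 190.]), array([ 0.541, -0.264]))]
button_tip side [(np.float64(0.65), array([321., 180.]), array([ 0.535, -0.27 ])), (np.float64(0.29), array([194., 299.]), array([0.387, 0.286]))]
slip_jar top [(np.float64(0.96), array([413., 222.]), array([ 0.462, -0.407]))]
slip_jar side []
loop_tool top [(np.float64(0.66), array([173., 227.]), array([0.436, 0.266]))]
loop_tool side [(np.float64(0.55), array([196., 299.]), array([0.427, 0.264]))]
glaze_pot top [(np.float64(0.96), array([136., 228.]), array([0.432, 0.37 ]))]
glaze_pot side [(np.float64(0.7), array([151., 324.]), array([0.429, 0.375])), (np.float64(0.61), array([327., 215.]), array([ 0.443, -0.202]))]
1.0 [ 0.22179817 -0.5843089   0.23131272] [3.09003988e+00 5.66741733e-01 3.78707014e-05] [[ 0.935  0.355  0.   ]
 [ 0.355 -0.935 -0.   ]
 [ 0.     0.    -1.   ]] 0.08533316929985338
```

Run:
```python
import cv2
a=cv2.imread("pics/top0.png")[150:300,120:440]
cv2.imwrite("pics/topc.png",cv2.resize(a,None,fx=2.5,fy=2.5,interpolation=cv2.INTER_CUBIC))
```

```text
(no output)
```

View pics/topc.png

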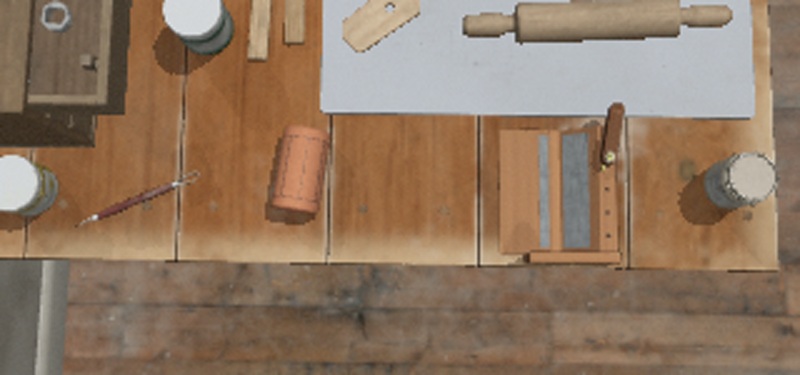

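View pics/side0.png

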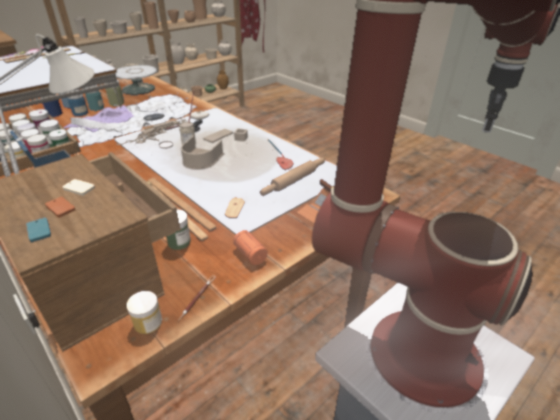

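The top crop shows the roller around full px (240,219), tilted slightly. The cradle spans columns 320–368 and rows 202–255, with the button open and pointing away at about (365,193). The jar is at (418,222). The arm hides the cradle in the side view. I'll zoom in on the cradle and roller to get their poses.

Run:
```python
import cv2,numpy as np
from h import *
ims=[ctrl.get_image("top").astype(float) for _ in range(4)]
i=np.mean(ims,0).astype(np.uint8)
a=cv2.resize(i[185:260,314:374],None,fx=8,fy=8,interpolation=cv2.INTER_CUBIC)
b=cv2.resize(i[190:250,222:262],None,fx=8,fy=8,interpolation=cv2.INTER_CUBIC)
b=cv2.copyMakeBorder(b,0,120,0,0,cv2.BORDER_CONSTANT)
cv2.imwrite("pics/z.png",np.hstack([a,b]))
# roller by colour: min area rect
for nm,(r0,r1,c0,c1) in dict(roller=(190,250,222,255)).items():
    hsv=cv2.cvtColor(i,cv2.COLOR_BGR2HSV)[r0:r1,c0:c1]
    print(hsv[28,18],hsv[5,3])
    g=i[r0:r1,c0:c1]
    print(g[28,8:30:2].tolist())
```

```text
[ 11 124 204] [ 13 163 147]
[[49, 69, 100], [77, 106, 165], [82, 109, 162], [98, 133, 196], [106, 143, 206], [105, 141, 204], [100, 136, 199], [95, 130, 191], [83, 113, 172], [68, 95, 147], [109, 129, 153]]
```

View pics/z.png

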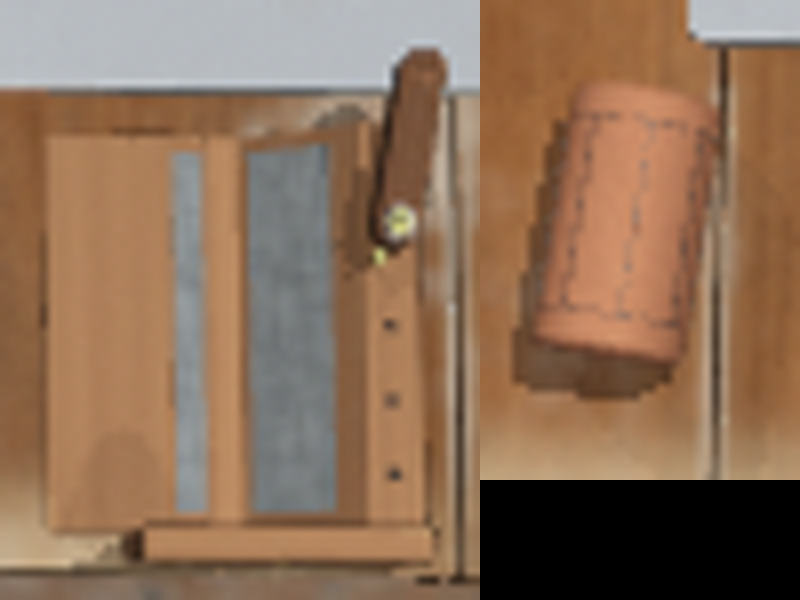

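Run:
```python
from h import *
f=lambda x,y:((x+.5)/8-.5+314,(y+.5)/8-.5+185)
g=lambda x,y:((x-480+.5)/8-.5+222,(y+.5)/8-.5+190)
P=lambda n,uv,z:print(n,ray("top",uv,z).round(4)[:2])
P("lead far (75,60)",f(48,135),0);P("lead near(-75,60)",f(48,530),0)
P("screw(38,-53)",f(400,220),.058);P("pin",f(380,256),.045)
P("btn tip end",f(428,50),.0555);P("endboard top in L(-63,34)",f(145,525),.052);P("eb out R(-75,-64)",f(432,560),.052);P("eb in R",f(432,525),.052)
P("crest/grey-wood",f(210,330),.0113);P("apex far",f(243,140),.003);P("apex near",f(245,520),.003)
for n,p,z in(("TL",(575,88),.03),("TR",(718,105),.03),("BL",(535,347),.03),("BR",(682,362),.03)):P(n,g(*p),z)
for n in("slip_jar","loop_tool"):print(ray("top",ctrl.look_for("top",n)[0]["position"],0))
```

```text
lead far (75,60) [ 0.5153 -0.1451]
lead near(-75,60) [ 0.376  -0.1451]
screw(38,-53) [ 0.4786 -0.2567]
pin [ 0.468  -0.2526]
btn tip end [ 0.5371 -0.2677]
endboard top in L(-63,34) [ 0.3761 -0.1718]
eb out R(-75,-64) [ 0.366  -0.2667]
eb in R [ 0.3775 -0.2669]
crest/grey-wood [ 0.4455 -0.2003]
apex far [ 0.5141 -0.2138]
apex near [ 0.3804 -0.2132]
TL [0.5089 0.0954]
TR [0.5038 0.046 ]
BL [0.4194 0.1061]
BR [0.4151 0.056 ]
[ 0.46461194 -0.4235961   0.        ]Traceback (most recent call last):
  File "<stdin>", line 10, in <module>
IndexError: list index out of range
```

```bash
cat >> h.py <<'E'
T0=np.array([[0,1,0],[1,0,0],[0,0,-1.]])
def row(p,yaw=0,M=T0):
    o=ctrl.get_obs();A=R.from_rotvec(o["tool_rot"])
    B=R.from_euler('z',yaw,degrees=True)*R.from_matrix(M)
    print((A.inv().apply(np.array(p)-o["tool_pos"])*100).round(2).tolist(),(A.inv()*B).as_rotvec().round(4).tolist(),"t",o["t"])
E
python3 -c "
from h import *
row([.45,-.3,.23]);row([.462,.15,.15])"
```

```text
[31.42, -18.48, 0.13] [0.0, 0.0, -1.208] t 1.3
[48.52, -60.12, 8.13] [0.0, 0.0, -1.208] t 1.3
```

```bash
python3 -m handwheel '[[[6.2,-3.7,0],[0,0,-0.18]],[[12.4,-7.4,0],[0,0,-0.36]],[[18.6,-11,0],[0,0,-0.54]],[[24.8,-14.7,0],[0,0,-0.72]],[[30,-18.5,0],[0,0,-0.9]]]' 0
python3 -c "
from h import *
row([.462,.15,.15])"
```

```text
t: 1.92
tool_pos: [0.4146, -0.336, 0.2316]
tool_rot: [2.53, 1.861, 0.0]
contact_force: [0.4, -0.9, -0.5]
opening: 0.0427
grip_force: 0.0
[47.81, -9.95, 8.13] [0.0008, 0.0004, -0.3023] t 1.925
```

```bash
python3 -m handwheel '[[[6,-1.2,0],[0,0,-0.15]],[[12,-2.5,0],[0,0,-0.3]],[[18,-3.8,0],[0,0,-0.302]],[[24,-5,0],[0,0,-0.302]],[[30,-6.2,0],[0,0,-0.302]]]'
python3 -c "
from h import *
row([.462,.155,.13])"
```

```text
t: 2.55
tool_pos: [0.4454, -0.0311, 0.2317]
tool_rot: [2.228, 2.214, 0.001]
contact_force: [1.5, -0.9, 0.4]
opening: 0.0426
grip_force: 0.0
[18.62, 1.53, 10.17] [0.0014, 0.0002, -0.0064] t 2.55
```

```bash
python3 -m handwheel '[[[6,0.5,0],[0,0,-0.006]],[[12,1,0],[0,0,-0.006]],[[18.4,1.5,2],[0,0,-0.006]],[[18.6,1.5,8],[0,0,-0.006]],[[18.6,1.5,10.2],[0,0,-0.006]]]'
python3 -c "
from h import *
row([.462,.155,.016])
cv2.imwrite('pics/s1.png',ctrl.get_image('side'))"
```

```text
t: 3.18
tool_pos: [0.459, 0.1538, 0.1254]
tool_rot: [-2.216, -2.222, 0.008]
contact_force: [-0.5, -0.7, -0.5]
opening: 0.0428
grip_force: 0.0
[0.13, 0.37, 10.93] [-0.0058, 0.001, 0.0027] t 3.175
```

View pics/s1.png

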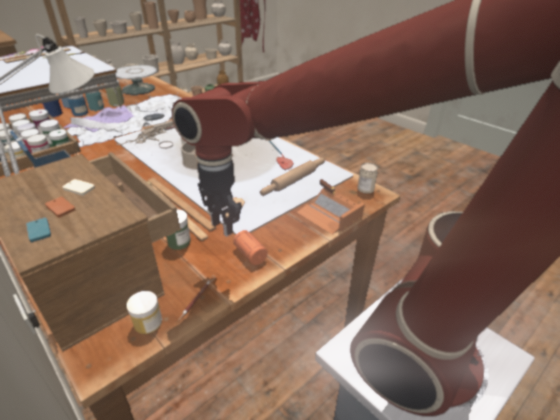

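The side view shows the fingers at about (228,225), over free bench between the roller (250,248) and the loop tool (205,285), so I can go down.

```bash
python3 -m handwheel '[[[0.1,0.3,5],[0,0,0]],[[0.1,0.3,9],[0,0,0]],[[0.1,0.3,10.9],[0,0,0]],[[0.1,0.3,10.9],[0,0,0]],[[0.1,0.3,10.9],[0,0,0]]]'
python3 -c "
from h import *
row([.46,.113,.016])"
```

```text
t: 3.85
tool_pos: [0.4659, 0.154, 0.022]
tool_rot: [2.221, 2.22, 0.003]
contact_force: [0.6, -0.1, 1.0]
opening: 0.0428
grip_force: 0.0
[-4.1, -0.59, 0.6] [0.0027, -0.0004, -0.0002] t 3.85
```

```bash
python3 -m handwheel '[[[-1,-0.2,0.5],[0,0,0]],[[-2,-0.4,0.5],[0,0,0]],[[-3,-0.5,0.5],[0,0,0]],[[-3.7,-0.5,0.5],[0,0,0]],[[-4.4,-0.5,0.5],[0,0,0]]]'
python3 -c "
from h import *
i=ctrl.get_image('top')
cv2.imwrite('pics/t2.png',cv2.resize(i[185:260,200:260],None,fx=6,fy=6,interpolation=cv2.INTER_CUBIC))"
```

```text
t: 4.47
tool_pos: [0.4597, 0.1093, 0.0155]
tool_rot: [2.222, 2.221, 0.001]
contact_force: [0.0, -0.2, -0.7]
opening: 0.0428
grip_force: 0.0
```

View pics/t2.png

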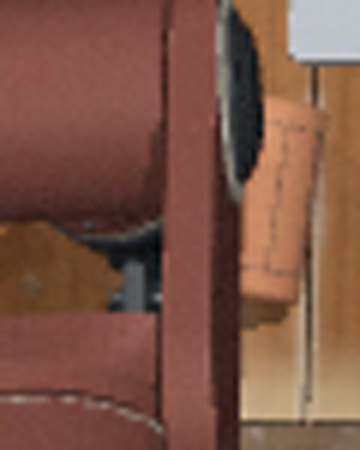

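The roller still sits at its original place, with its visible right edge around crop column 300–325; no contact yet. I'll keep pushing.

```bash
python3 -m handwheel '[[[-0.7,0,0],[0,0,0]],[[-1.4,0,0],[0,0,0]],[[-2.1,0,0],[0,0,0]],[[-2.8,0,0],[0,0,0]],[[-3.5,0,0],[0,0,0]]]'
python3 -m handwheel '[[[-0.7,0,0],[0,0,0]],[[-1.4,0,0],[0,0,0]],[[-2.1,0,0],[0,0,0]],[[-2.8,0,0],[0,0,0]],[[-3.5,0,0],[0,0,0]]]'
cat > rl.py <<'E'
from h import *
i=ctrl.get_image('top')
h=cv2.cvtColor(i,cv2.COLOR_BGR2HSV)
for n in('top','side'):
    for q in ctrl.landmark_of(n,'roller')[:2]:print(n,round(q['score'],2),ray(n,q['position'],.026).round(3))
o=ctrl.get_obs();print(o['tool_pos'].round(4) if hasattr(o['tool_pos'],'round') else o['tool_pos'],o['contact_force'])
E
python3 rl.py; python3 -c "
from h import *
i=ctrl.get_image('top')
cv2.imwrite('pics/t3.png',cv2.resize(i[185:265,215:375],None,fx=5,fy=5,interpolation=cv2.INTER_CUBIC))"
```

```text
t: 5.15
tool_pos: [0.4595, 0.0744, 0.0153]
tool_rot: [-2.221, -2.221, 0.0]
contact_force: [-0.8, -0.3, 0.5]
opening: 0.0425
grip_force: 0.1
t: 5.78
tool_pos: [0.4595, 0.0395, 0.0153]
tool_rot: [-2.221, -2.221, -0.0]
contact_force: [-0.3, 0.5, 0.3]
opening: 0.0427
grip_force: 0.1
top 0.44 [ 0.444 -0.001  0.026]
side 0.83 [0.461 0.074 0.026]
side 0.52 [ 0.423 -0.186  0.026]
[0.4596 0.0396 0.0153] [-0.76235511  0.51643045  0.08176268]
```

View pics/t3.png

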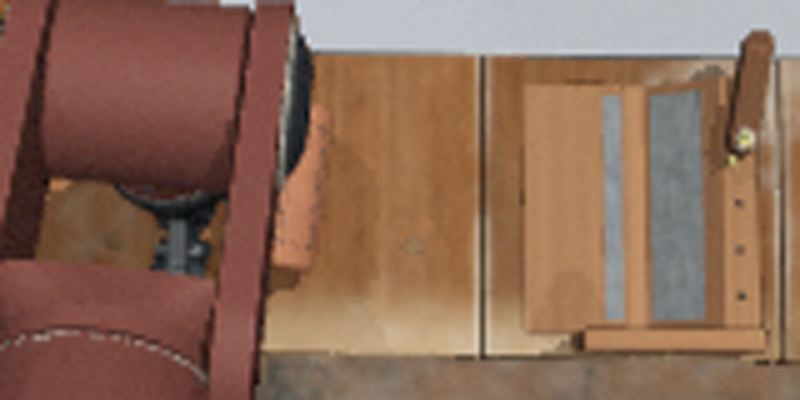

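The roller is now at y≈-0.006 and still yawed about 6.5° (right edge runs from crop (312,268) to (330,110)), drifting slightly toward the robot. There is enough x margin. I'll push more towards its near end so that it squares up on the ramp.

```bash
python3 -m handwheel '[[[-0.5,-0.5,0],[0,0,0]],[[-1,-1,0],[0,0,0]],[[-1.5,-1.2,0],[0,0,0]],[[-2,-1.4,0],[0,0,0]],[[-2.5,-1.4,0],[0,0,0]]]'
python3 -m handwheel '[[[-0.5,0,0],[0,0,0]],[[-1,0,0],[0,0,0]],[[-1.5,0,0],[0,0,0]],[[-2,0,0],[0,0,0]],[[-2.5,0,0],[0,0,0]]]'
python3 -m handwheel '[[[-0.5,0,0],[0,0,0]],[[-1,0,0],[0,0,0]],[[-1.5,0,0],[0,0,0]],[[-2,0,0],[0,0,0]],[[-2.5,0,0],[0,0,0]]]'
python3 rl.py
python3 -c "
from h import *
i=ctrl.get_image('top')
cv2.imwrite('pics/t4.png',cv2.resize(i[185:265,235:375],None,fx=5,fy=5,interpolation=cv2.INTER_CUBIC))"
```

```text
t: 6.6
tool_pos: [0.4455, 0.0145, 0.0153]
tool_rot: [2.221, 2.221, 0.0]
contact_force: [0.5, 0.4, 0.9]
opening: 0.0422
grip_force: 0.1
t: 7.22
tool_pos: [0.4456, -0.0104, 0.0153]
tool_rot: [-2.221, -2.221, 0.0]
contact_force: [-0.5, -0.2, -0.6]
opening: 0.0428
grip_force: 0.1
t: 7.85
tool_pos: [0.4455, -0.0354, 0.0153]
tool_rot: [2.221, 2.221, 0.0]
contact_force: [0.1, -0.2, -1.1]
opening: 0.0422
grip_force: 0.1
top 0.61 [ 0.432 -0.075  0.026]
side 0.83 [0.461 0.074 0.026]
side 0.52 [ 0.423 -0.186  0.026]
[ 0.4456 -0.0353  0.0153] [-0.13688487 -0.54850828  0.1913025 ]
```

View pics/t4.png

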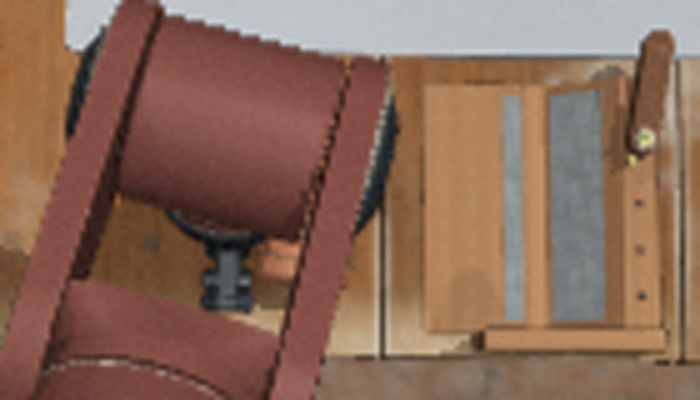

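The roller is just right of the fingers: its near end shows at crop (278,262), which puts its centre near (0.445,-0.075). I'll push on up the ramp.

```bash
python3 -m handwheel '[[[-0.5,0,0],[0,0,0]],[[-1,0,0],[0,0,0]],[[-1.5,0,0],[0,0,0]],[[-2,0,0],[0,0,0]],[[-2.5,0,0],[0,0,0]]]'
python3 -m handwheel '[[[-0.5,0,0],[0,0,0]],[[-1,0,0],[0,0,0]],[[-1.5,0,0],[0,0,0]],[[-2,0,0],[0,0,0]],[[-2.5,0,0],[0,0,0]]]'
python3 -m handwheel '[[[-0.5,0,0],[0,0,0]],[[-1,0,0],[0,0,0]],[[-1.5,0,0],[0,0,0]],[[-2,0,0],[0,0,0]],[[-2.5,0,0],[0,0,0]]]'
python3 -c "
from h import *
i=ctrl.get_image('side')
cv2.imwrite('pics/s5.png',cv2.resize(i[160:260,230:370],None,fx=5,fy=5,interpolation=cv2.INTER_CUBIC))"
```

```text
t: 8.68
tool_pos: [0.4456, -0.0605, 0.0153]
tool_rot: [-2.222, -2.221, -0.0]
contact_force: [0.1, -0.3, 0.3]
opening: 0.0424
grip_force: 0.1
t: 9.3
tool_pos: [0.4455, -0.0854, 0.0153]
tool_rot: [-2.221, -2.221, -0.0]
contact_force: [-0.3, -0.9, 0.3]
opening: 0.0429
grip_force: 0.1
t: 9.93
tool_pos: [0.4455, -0.11, 0.0154]
tool_rot: [-2.221, -2.221, -0.001]
contact_force: [-0.9, 3.1, 1.2]
opening: 0.0429
grip_force: 1.6
```

View pics/s5.png

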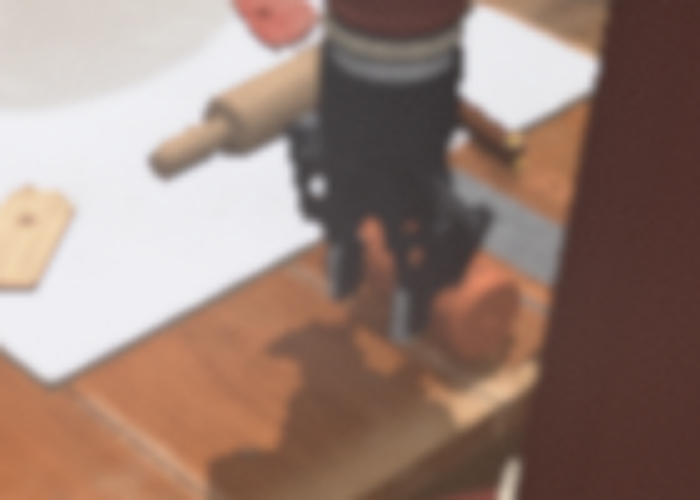

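In the side view the roller (crop 480,310) is starting up the ramp, with both fingers behind it and about 3 N of push.

```bash
python3 -m handwheel '[[[-0.5,0,0],[0,0,0]],[[-1,0,0],[0,0,0]],[[-1.5,0,0],[0,0,0]],[[-2,0,0],[0,0,0]],[[-2.5,0,0],[0,0,0]]]'
python3 -m handwheel '[[[-0.5,0,0],[0,0,0]],[[-1,0,0],[0,0,0]],[[-1.5,0,0],[0,0,0]],[[-2,0,0],[0,0,0]],[[-2.3,0,0],[0,0,0]]]'
python3 -c "
from h import *
ctrl.get_image('side');ctrl.get_image('top')
for n in('top','side'):
    for q in ctrl.landmark_of(n,'roller')[:2]:print(n,round(q['score'],2),ray(n,q['position'],.031).round(3))
"
```

```text
t: 10.6
tool_pos: [0.4455, -0.1354, 0.0153]
tool_rot: [-2.221, -2.221, 0.0]
contact_force: [0.0, 2.8, 1.7]
opening: 0.0433
grip_force: 1.5
t: 11.22
tool_pos: [0.4456, -0.1587, 0.0153]
tool_rot: [2.221, 2.221, -0.0]
contact_force: [0.3, -0.8, -0.5]
opening: 0.0424
grip_force: 0.0
top 0.69 [ 0.428 -0.2    0.031]
side 0.54 [ 0.424 -0.207  0.031]
```

The push force has dropped to zero and both cameras put the roller near (0.426,-0.20), so it has rolled into the V. Next I back off, lift, shut the fingers and go above the free end.

```bash
python3 -m handwheel '[[[1,0,0],[0,0,0]],[[1.5,0,-5],[0,0,0]],[[1.5,3,-10],[0,0,0]],[[1,9,-12],[0,0,0]],[[-4.6,10,-12],[0,0,0]]]' 1
python3 -m handwheel '[[[0,0,0],[0,0,0]],[[0,0,0],[0,0,0]]]'
python3 -c "
from h import *
a=[cv2.resize(ctrl.get_image(n)[y:y+90,x:x+80],None,fx=5,fy=5,interpolation=cv2.INTER_CUBIC) for n,x,y in(('top',300,180),('side',280,160))]
cv2.imwrite('pics/p6.png',np.hstack(a))
for n in('top','side'):
    for q in ctrl.landmark_of(n,'roller')[:2]:print(n,round(q['score'],2),ray(n,q['position'],.031).round(3))
row([.53,-.2045,.03])
"
```

```text
t: 12.05
tool_pos: [0.5502, -0.2022, 0.1388]
tool_rot: [2.209, 2.225, 0.005]
contact_force: [0.7, -0.9, -0.2]
opening: -0.0002
grip_force: 0.0
t: 12.3
tool_pos: [0.545, -0.2031, 0.1345]
tool_rot: [-2.22, -2.22, 0.0]
contact_force: [-0.2, 0.5, -0.4]
opening: 0.0001
grip_force: 0.0
[-0.15, -1.5, 10.5] [-0.0006, -0.0005, 0.0008] t 12.5
```

View pics/p6.png

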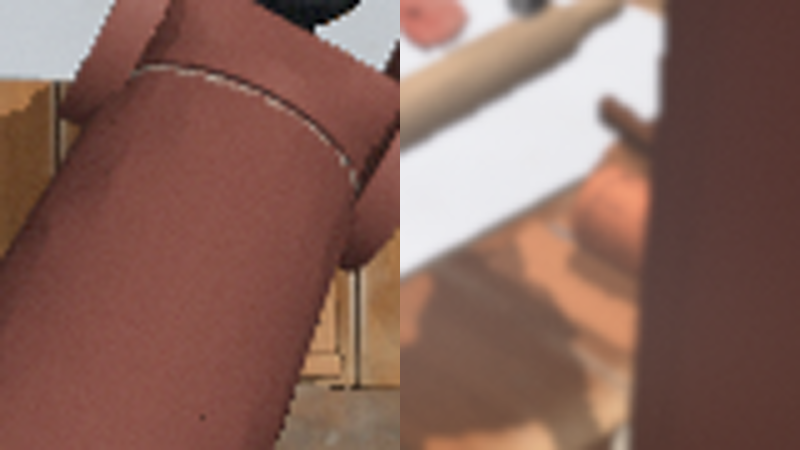

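Both views are mostly blocked by the arm, but the side view shows the roller in the V at crop (615,210) and the button still open behind it. I'll go down beyond the free end and push endways by force.

```bash
python3 -m handwheel '[[[-0.1,0,4],[0,0,0]],[[-0.1,0,8],[0,0,0]],[[-0.1,0,10.8],[0,0,0]],[[-0.1,0,11],[0,0,0]],[[-0.1,0,11],[0,0,0]]]'
python3 -m handwheel '[[[0,-1,0],[0,0,0]],[[0,-2,0],[0,0,0]],[[0,-3,0],[0,0,0]],[[0,-3.6,0],[0,0,0]],[[0,-4.2,0],[0,0,0]]]'
```

```text
t: 13.12
tool_pos: [0.5461, -0.2051, 0.0264]
tool_rot: [2.22, 2.221, 0.001]
contact_force: [0.5, 0.2, -0.4]
opening: -0.0004
grip_force: 0.0
t: 13.75
tool_pos: [0.5031, -0.2051, 0.0254]
tool_rot: [2.222, 2.221, 0.0]
contact_force: [-0.8, 0.7, -0.7]
opening: 0.0001
grip_force: 0.0
```

```bash
python3 -m handwheel '[[[0,-0.3,0],[0,0,0]],[[0,-0.6,0],[0,0,0]],[[0,-0.9,0],[0,0,0]],[[0,-1.2,0],[0,0,0]],[[0,-1.5,0],[0,0,0]]]'
python3 -m handwheel '[[[0,-0.2,0],[0,0,0]],[[0,-0.4,0],[0,0,0]],[[0,-0.6,0],[0,0,0]],[[0,-0.6,0],[0,0,0]]]'
```

```text
t: 14.38
tool_pos: [0.4887, -0.2051, 0.0254]
tool_rot: [2.221, 2.221, 0.001]
contact_force: [1.8, 0.0, -0.8]
opening: -0.0
grip_force: 0.8
t: 14.88
tool_pos: [0.4823, -0.2051, 0.0253]
tool_rot: [-2.221, -2.221, 0.0]
contact_force: [1.1, -0.3, -0.5]
opening: 0.0002
grip_force: 0.3
```

Contact at 1–2 N means the roller is sliding. I expect the stop at TCP x≈0.481 if the finger half-thickness is about 14 mm.

```bash
python3 -m handwheel '[[[0,-0.2,0],[0,0,0]],[[0,-0.4,0],[0,0,0]],[[0,-0.4,0],[0,0,0]]]'
python3 -m handwheel '[[[0,-0.15,0],[0,0,0]],[[0,-0.3,0],[0,0,0]],[[0,-0.3,0],[0,0,0]]]'
```

```text
t: 15.25
tool_pos: [0.4801, -0.2053, 0.0261]
tool_rot: [2.219, 2.218, 0.004]
contact_force: [6.1, 0.3, -0.9]
opening: 0.0001
grip_force: 3.1
t: 15.62
tool_pos: [0.4801, -0.2059, 0.0277]
tool_rot: [2.216, 2.214, 0.01]
contact_force: [13.6, 1.0, -1.7]
opening: 0.0003
grip_force: 6.6
```

The firm stop at x=0.480 with 13 N means the roller is butted home. Now I retreat and go round to the outside of the button.

```bash
python3 -m handwheel '[[[0,1,0],[0,0,0]],[[0,4,0],[0,0,0]],[[0,6,-5],[0,0,0]],[[-2,6,-11],[0,0,0]],[[-8,5,-11],[0,0,0]]]'
python3 -m handwheel '[[[-1.5,-0.5,0],[0,0,0]],[[-1.5,-0.5,0],[0,0,0]]]'
python3 -c "
from h import *
a=[cv2.resize(ctrl.get_image(n)[y:y+90,x:x+80],None,fx=5,fy=5,interpolation=cv2.INTER_CUBIC) for n,x,y in(('top',310,180),('side',280,160))]
cv2.imwrite('pics/p7.png',np.hstack(a))
for n in('top','side'):
  for k,z in(('roller',.031),('button_tip',.048)):
    for q in ctrl.landmark_of(n,k)[:2]:print(n,k,round(q['score'],2),ray(n,q['position'],z).round(3))
row([.522,-.30,.045])
"
```

```text
t: 16.25
tool_pos: [0.5292, -0.2862, 0.1418]
tool_rot: [2.209, 2.22, 0.003]
contact_force: [0.6, 0.3, -0.1]
opening: -0.0003
grip_force: 0.0
t: 16.5
tool_pos: [0.5194, -0.3002, 0.134]
tool_rot: [-2.221, -2.217, 0.0]
contact_force: [-0.0, -0.4, 0.1]
opening: -0.0003
grip_force: 0.0
top roller 0.86 [ 0.413 -0.205  0.031]
top button_tip 0.63 [ 0.536 -0.267  0.048]
side button_tip 0.51 [ 0.527 -0.246  0.048]
[-0.13, 0.15, 8.97] [-0.0009, -0.0008, 0.0015] t 16.8
```

View pics/p7.png

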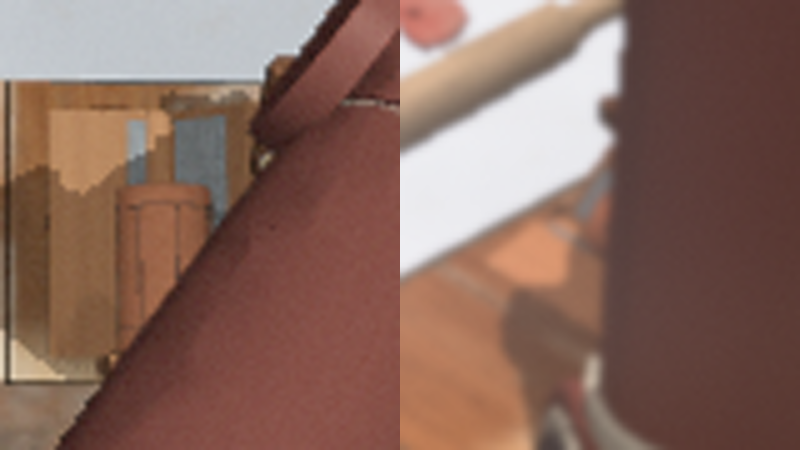

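The top view shows the roller seated parallel to the V, with its free end at crop row 185, and the button still open at crop (280,70). I'll descend outside the button and swing it.

```bash
python3 -m handwheel '[[[-0.1,0.1,4],[0,0,0]],[[-0.1,0.1,7.5],[0,0,0]],[[-0.1,0.1,8.9],[0,0,0]],[[-0.1,0.1,8.9],[0,0,0]]]'
python3 -m handwheel '[[[0.7,0,0],[0,0,0]],[[1.4,0.1,0],[0,0,0]],[[2.1,0.2,0],[0,0,0]],[[2.8,0.4,0],[0,0,0]],[[3.5,0.6,0],[0,0,0]]]'
python3 -c "
from h import *
for p in([.528,-.2603,.045],[.5252,-.2405,.045],[.5148,-.2236,.045],[.500,-.2125,.045]):row(p)"
```

```text
t: 17.3
tool_pos: [0.5211, -0.3003, 0.0455]
tool_rot: [-2.219, -2.221, 0.0]
contact_force: [-0.4, -0.3, 1.0]
opening: -0.0001
grip_force: 0.0
t: 17.92
tool_pos: [0.5276, -0.2657, 0.0465]
tool_rot: [2.221, 2.221, -0.0]
contact_force: [-0.9, -0.1, -0.0]
opening: 0.0001
grip_force: 0.4
[0.54, 0.04, 0.15] [-0.0, 0.0004, 0.0001] t 17.925
[2.52, -0.24, 0.15] [-0.0, 0.0004, 0.0001] t 17.925
[4.21, -1.28, 0.15] [-0.0, 0.0004, 0.0001] t 17.925
[5.32, -2.76, 0.15] [-0.0, 0.0004, 0.0001] t 17.925
```

```bash
python3 -m handwheel '[[[0.5,0,0.1],[0,0,0]],[[1.2,0,0.1],[0,0,0]],[[1.9,-0.1,0.1],[0,0,0]],[[2.5,-0.3,0.1],[0,0,0]],[[3.1,-0.6,0.1],[0,0,0]]]'
python3 -m handwheel '[[[0.6,-0.3,0],[0,0,0]],[[1.1,-0.7,0],[0,0,0]],[[1.6,-1.2,0],[0,0,0]],[[2.0,-1.7,0],[0,0,0]],[[2.2,-2.0,0],[0,0,0]]]'
python3 -m handwheel '[[[0,-0.2,0],[0,0,0]],[[0,-0.4,0],[0,0,0]],[[0,-0.4,0],[0,0,0]]]'
```

```text
t: 18.55
tool_pos: [0.5215, -0.2347, 0.0454]
tool_rot: [2.221, 2.221, 0.0]
contact_force: [0.9, -1.0, 0.0]
opening: 0.0004
grip_force: 0.5
t: 19.18
tool_pos: [0.5011, -0.2128, 0.0452]
tool_rot: [-2.221, -2.221, -0.0]
contact_force: [0.9, -0.6, 0.7]
opening: -0.0001
grip_force: 0.3
t: 19.55
tool_pos: [0.498, -0.213, 0.0454]
tool_rot: [2.221, 2.221, 0.002]
contact_force: [2.6, 0.6, -0.2]
opening: 0.0002
grip_force: 1.2
```

```bash
python3 -m handwheel '[[[0,-0.2,0],[0,0,0]],[[0,-0.2,0],[0,0,0]]]'
python3 -m handwheel '[[[0,1,0],[0,0,0]],[[0,4,0],[0,0,0]],[[0,5,-6],[0,0,0]],[[-4,5,-12],[0,0,0]],[[-10,4,-13],[0,0,0]]]'
python3 -m handwheel '[[[-6,-3,0],[0,0,0.1]],[[-12,-6,0],[0,0,0.2]],[[-18,-9,0],[0,0,0.3]],[[-20,-12,0],[0,0,0.4]],[[-20,-12,0],[0,0,0.4]]]'
python3 -c "
from h import *
i=ctrl.get_image('top')
cv2.imwrite('pics/p8.png',cv2.resize(i[180:265,305:435],None,fx=6,fy=6,interpolation=cv2.INTER_CUBIC))
for k,z in(('roller',.031),('button_tip',.048),('slip_jar',0)):
    for q in ctrl.landmark_of('top',k)[:2]:print(k,round(q['score'],2),ray('top',q['position'],z).round(3))"
```

```text
t: 19.8
tool_pos: [0.4974, -0.2132, 0.0459]
tool_rot: [2.219, 2.218, 0.005]
contact_force: [7.8, 1.9, -1.3]
opening: -0.0001
grip_force: 3.1
t: 20.42
tool_pos: [0.5388, -0.3086, 0.1786]
tool_rot: [2.213, 2.221, 0.0]
contact_force: [0.7, -0.6, -0.0]
opening: -0.0002
grip_force: 0.0
t: 21.05
tool_pos: [0.4136, -0.5097, 0.173]
tool_rot: [-2.621, -1.728, 0.002]
contact_force: [0.6, -0.1, -0.8]
opening: -0.0003
grip_force: 0.0
roller 0.87 [ 0.41  -0.208  0.031]
button_tip 0.62 [ 0.475 -0.199  0.048]
slip_jar 0.55 [ 0.462 -0.412  0.   ]
```

View pics/p8.png

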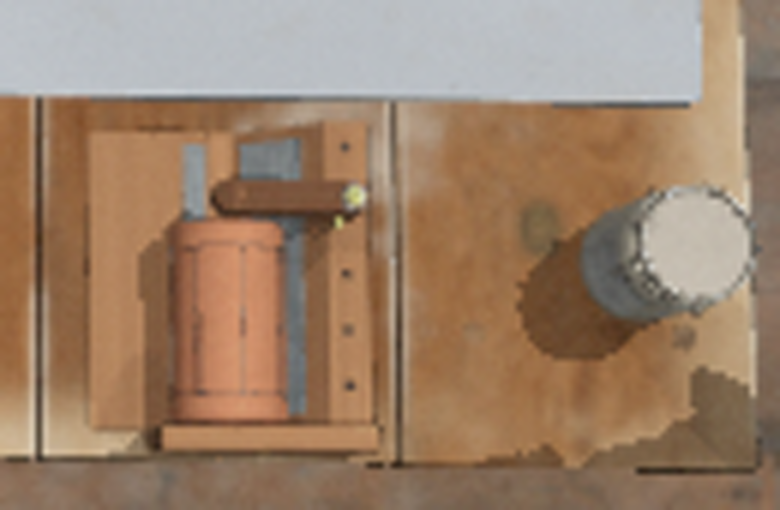

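The final view shows the roller (crop 230,320) butted against the end board, the button straight across at crop row 197 against its pin, the jar in place and the arm clear.

```bash
python3 -c "
from h import *
print(ctrl.finish_job())"
```

```text
the job is handed in; nothing more can be done
None
```

The job is handed in at about 21 s of the 64 s allowed, and the closing picture shows the roller in the V against the end board, the turn-button straight across behind it and the arm clear; no verdict was returned.

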